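Weigh out wax for a crayon batch

ROBOT

A 6-joint arm with a two-finger parallel gripper is mounted at the origin on the work surface. World frame = base frame: x ahead of the robot, y to its left, z up, the work surface at z = 0. Lengths are in mm, angles in rad, forces in N, time in s.
With the tool pointing down it reaches from about 400 to 925 mm from the base axis. Payload 12.5 kg.
Tool frame: the origin (TCP) lies midway between the tips of the shut fingers; the grasp point (between the pads) lies 19 mm behind it; z points along the fingers, y is the line along which they close (so a half turn about z gives the same grasp; the last joint's range is limited). The gripper opens to 95 mm and grips with 3 to 60 N. Pads are 20 mm wide; open, the fingers measure 119 mm over their backs; the gripper's body (75 mm by 180 mm) begins 59 mm behind the grasp point.
Start: joints at [-1.362, 0.491, 1.559, -0, 1.092, -0.106], TCP at [193.54, -594.297, 214.661] pointing down, gripper open.
Joint ranges: [-3.1, 3.1], [-0.84, 2.19], [0.05, 2.79], [-1.13, 4.28], [0.06, 2.93], [-2.69, 2.69]. Speed limits (rad/s): [2.22, 2.22, 2.79, 3.14, 3.14, 3.14].

INTERFACE

Orientations are given as [roll, pitch, yaw] about the fixed x, y, z axes, in that order (R = Rz(yaw) Ry(pitch) Rx(roll)).
In Python, from cell import env gives the robot as it stands.
- The arm moves only by the shell command python3 -m inch 'ROWS'. ROWS is JSON, a list of rows, each a list of 7 numbers: the turn, a rotation vector about the tool's x, y, z in rad, then the shift along the tool's x, y, z in cm, then the closure, from -1 (fully open) to 1 (shut). A call has 1 to 20 rows; each row shifts and turns the commanded pose from where the row before left it, along the tool's axes as they then stand; what a row does not reach is not made up. A row lasts 1/8 s, in which the tool goes at most 62.5 mm and 10.7 degrees, less where a joint would pass 70% of its speed; a pose out of reach is approached as far as the arm can. A call with a gripper value outside its range is refused whole. The fingers move at their own pace and stop on an object; the grip force is fixed at half the most. Time passes only in rows, so rows that do not move let the fingers close. It gives the time, the measured TCP pose, the force, the opening and the grip force at its end, in the units of the state.
- env.state(): the state, without advancing time (a new reading comes with each control period).
- env.read_camera(name): name is "scene" or "top" or "wrist"; returns a dict with "img" (400x640x3 uint8, red, green, blue), "depth" (400x640 float32, mm along the optical axis (not along the pixel's ray), 0 where there is no reading), "fx", "fy", "cx", "cy" (pixels), "position" and "orientation" of the camera in the world. Camera axes: x right, y down, z forward; pixel columns grow to the right and rows downward; lengths in mm; the calibration is good to about 2 mm. The wrist camera is an equidistant fisheye: a pixel r from the principal point sees the ray r / f radians off the axis. A picture is of the moment at which its call begins.
- env.job_done(): hands the job in; it is judged then, once.
Trained networks look in a picture, given as the dict that the camera call returned (one of the last four; its "shot" number tells which), for a name from the list of things; names that differ only in an ending like _2 or _b are one class to them, and where a whole thing is asked for, a point or a joint stands for the part that bears it (a point fixed in the world has none). Each returns a list of dicts, best first, with "score" (0 to 1); they miss things now and then, are a little off and sometimes report something else, mostly with a low value. They report only what shows in the picture. A call takes as long as a camera call. They do not tell look-alikes from the thing itself.
- env.find_in(picture, target): "centre" ([x, y, z] in mm, in the coordinates of the camera as it stood for that picture, good to about 4 mm: the middle of the surface that is visible of it).
- env.trace(picture, target): "mask" (400x640 bool, what is visible of it).
The state is a dict: "t": time; "joints": joint angles; "qvel": joint speeds; "tau": joint torques, N m; "eef_pos": TCP position; "tcp_rot": TCP orientation; "ft_force": force on the tool from outside, world axes, zero at the start; "moment": the same for the moment, N m; "opening": opening from 0.0 (shut) to 1.0 (fully open); "grip_force": force on a finger pad.
Only numpy, scipy, OpenCV 4.12 (cv2) and the standard library are available. Lean on these libraries where they do the work, as an engineer would, in place of code of your own. Each camera call takes 0.05 s, during which the arm holds its last target. There are 200 camera calls.

TASK

First take the wooden bobbin off the scale's pan and put it back, pushed or dropped fully down, on the upright spindle of the beech crayon stand. Then lay wax bars from the lower clear tray on the pan, whichever bring its black pointer to rest between the two prongs of the marker on the scale's column; bars not needed stay in the lower tray. The small wax offcut stays on the pan as part of the batch, and the marker, pot, tumbler and coral box are left where they are.

Things in the scene. Friction and masses are not known exactly. Their poses are not given: they have to be found in the camera images.
- scale: Spring scale, fixed: white base 150 x 130 x 36 mm, origin at the centre of its underside on the counter. A sprung steel pan moves straight up and down above it; on its +x (far) side a 10 x 18 mm column, 165 mm tall, at x = +94 mm carries the marker. z up.
- pan (a joint): How far the pan has sunk (m): 0 when empty, positive downwards, travel to 0.09. Linear spring, about 30 N/m, that is about 0.33 mm per gram; damped, settles in about 1 s. It starts loaded with the bobbin and the offcut.
- pan_top (a point): Centre of the pan's flat floor (upper face), moves with the pan, axes as scale. Pan 124 mm (x) by 170 mm (y), with a rim 5 mm high and 4 mm thick. The floor is 135 mm above the counter when empty. Two bars fit side by side, lengthwise along x, one at each side (y = +42 and -42 mm, x = -10 mm), clear of the offcut.
- pointer_tip (a point): Tip of the pan's black pointer blade (3 mm thick, 26 mm wide), level with the pan's floor, at x = +86, y = +36 mm from the pan's centre; moves with the pan.
- marker (a joint): Height setting of the marker: how far (m) the pan must sink for the pointer to be exactly mid-gap; so the target is joint pan = joint marker, within 5 mm. Clamped: not to be moved.
- marker_gap (a point): Middle of the gap between the marker's two level steel prongs (each 3 mm thick, 13 mm clear between them), which reach to +y from a black block on the column, just beyond the pointer's tip. Pointer height within 5 mm of this point's height = between the prongs.
- bobbin: Beech bobbin, 50 mm tall, flanges 44 mm across (lower 12 mm thick, upper 14 mm thick), waist 32 mm, with a 16 mm hole right through along its axis. About 65 to 100 g. Starts upright on the pan, about 20 mm on the robot's side of the pan's centre. Origin: centre of its underside, z along the axis.
- offcut: Small wax offcut 28 (x) x 30 (y) x 30 (z) mm on the far part of the pan (about x = +38, y = 0 mm from pan_top), weight unknown (about 17 to 31 g). Stays on the pan. Origin: centre of its underside.
- stand: Beech crayon stand, fixed: block 180 (x) x 70 (y) x 45 mm, drilled, with three crayons standing 41 mm above its top in its far half (x = +35 to +60 mm). Origin: centre of its underside, z up.
- spindle_foot (a point): Foot of the stand's upright wooden spindle, on the block's top face (45 mm above the counter), 55 mm to the robot's side of the stand's centre. The spindle is 10 mm across, 59 mm tall, tip tapered. A seated bobbin has its origin here.
- trays: Two stacked clear plastic trays, fixed, open towards the robot (-x). Lower tray: x -75 to +90 mm, y -150 to +150 mm, floor 4 mm thick, front wall 18 mm high, side and back walls 30 mm high. Pillars 10 mm thick at x = +45 and +84, y = +/-146 mm. Origin on the counter under the bars' middle place; z up. Bars lie about along its x, near x = 0, y = -90, 0 or +90 mm.
- upper_edge (a point): Middle of the lower front edge of the upper tray (185 mm above the counter, 5 mm to the robot's side of the trays' origin). The upper tray (30 mm high) spans from here 95 mm away in +x, full width. It overhangs the bars: take them with the tool tilted about 40 degrees, fingers pointing away from the robot along the trays' +x.
- bar_short: Beeswax-coloured wax bar, 47 mm long x 35 x 35 mm, about 55 g, edges rounded 3 mm; it sinks the scale pan by about 18 mm. Lies flat in the lower tray. Origin: centre of its underside; x along its length, z up. The three bars differ only in length (47, 65, 84 mm), and which lies in which place changes.
- bar_middle: Beeswax-coloured wax bar, 65 mm long x 35 x 35 mm, about 76 g, edges rounded 3 mm; it sinks the scale pan by about 25 mm. Lies flat in the lower tray. Origin: centre of its underside; x along its length, z up. The three bars differ only in length (47, 65, 84 mm), and which lies in which place changes.
- bar_long: Beeswax-coloured wax bar, 84 mm long x 35 x 35 mm, about 98 g, edges rounded 3 mm; it sinks the scale pan by about 32 mm. Lies flat in the lower tray. Origin: centre of its underside; x along its length, z up. The three bars differ only in length (47, 65, 84 mm), and which lies in which place changes.
- pot: White and blue talavera ceramic pot with a small cactus, 94 mm across, 142 mm tall in all. Origin: centre of its underside. Bystander.
- tumbler: Stainless steel tumbler, 72 mm across the rim, 110 mm tall. Origin: centre of its underside. Bystander.
- coral_box: Coral plastic box with latched lid, 126 x 186 x 71 mm. Origin: centre of its underside. Bystander.
Mind the look-alikes: they are no part of the job. Leave any blue or turquoise look-alike of the bar_middle alone.

How it is judged:
By the outcome, as a careful person would: the job done as asked, in the order asked, and still so for the second after the job is handed in, with the robot touching nothing.
It also fails if it takes over 72 s, if anything falls off the work surface, if the arm or the gripper's body presses on something with over 40 N, if the wrist force passes 120 N, or if a joint passes its speed limit or range.

## Working session

There is one attempt and no reset: what is moved stays moved. The work goes in short steps, Python scripts to look and compute and a shell command to move; the robot and the scene stay as the last step left them, time stands still between calls to the robot, and variables do not carry over. Pictures are saved under pics/ and viewed, at most 10 in all, crops included, and the job is handed in when it is done.

```bash
ls; mkdir -p pics
cat > h.py <<'E'
import numpy as np, cv2
from scipy.spatial.transform import Rotation as R
from cell import env
def cam(n):
    return env.read_camera(n)
def rot(o):
    o=np.array(o,float)
    return o if o.shape==(3,3) else (R.from_quat(o) if o.size==4 else R.from_euler('xyz',o)).as_matrix()
def w(c,p): return rot(c['orientation'])@np.array(p)+np.array(c['position'])
def cloud(c):
    d=c['depth'];v,u=np.mgrid[0:400,0:640]
    P=np.dstack([(u-c['cx'])/c['fx']*d,(v-c['cy'])/c['fy']*d,d])
    P=P@rot(c['orientation']).T+np.array(c['position']);P[d<=0]=np.nan
    return P
def save(c,n): cv2.imwrite('pics/'+n,c['img'][:,:,::-1])
E
python3 - <<'E'
from h import *
print(env.state())
for n in('scene','top'):
    c=cam(n);save(c,n+'0.png');print(n,c['position'],c['orientation'],c['fx'],c['cx'],c['cy'])
    P=cloud(c);np.save(n+'0.npy',P)
    for t in ['scale','bobbin','offcut','stand','trays','bar_short','bar_middle','bar_long','marker','pan','pointer_tip','marker_gap','spindle_foot','upper_edge','pan_top']:
        try:
            print(t,[(np.round(w(c,f['centre'])).tolist(),round(f['score'],2)) for f in env.find_in(c,t)][:4])
        except Exception as e: print(t,e)
E
```

```text
pics
{'t': 0.0, 'joints': array([-1.36161982e+00,  4.91566953e-01,  1.55948863e+00, -3.05962678e-06,
        1.09169799e+00, -1.05558390e-01]), 'qvel': array([ 1.26103181e-03, -2.36903667e-04, -1.56338127e-05, -4.24697199e-04,
        8.24287722e-04,  8.47230843e-05]), 'tau': array([ 3.22863096e-03, -6.12633848e+01, -2.58184594e+01,  6.93239481e-02,
        4.81184351e-02, -7.11094117e-05]), 'eef_pos': array([ 193.4684773 , -594.02555136,  214.04366701]), 'tcp_rot': array([-3.14043791e+00, -1.19618768e-04,  3.14736243e-01]), 'ft_force': array([-0.15477761, -0.57714604,  0.93652555]), 'moment': array([-0.03383504,  0.01055449, -0.06634293]), 'grip_force': 0.0, 'opening': 0.9970942859363846}
scene [1247.00290729  156.87568919  948.20980876] [-2.43314556 -0.0026585   1.71794017] 382.82504191200275 324.0894046350642 194.10391013369545
scale [([606.0, -53.0, 100.0], 0.77), ([764.0, -139.0, 73.0], 0.33)]
bobbin [([554.0, -67.0, 141.0], 0.67), ([745.0, -305.0, 73.0], 0.65)]
offcut [([618.0, -68.0, 128.0], 0.68)]
stand [([552.0, -313.0, 43.0], 0.9), ([617.0, -65.0, 128.0], 0.73), ([578.0, -3
[... 935 characters left out ...]
)]
stand [([532.0, -314.0, 44.0], 0.84)]
trays [([608.0, 256.0, 188.0], 0.83)]
bar_short [([584.0, 229.0, 35.0], 0.54)]
bar_middle [([499.0, 485.0, 33.0], 0.98), ([343.0, 416.0, 35.0], 0.94), ([367.0, 267.0, 35.0], 0.92), ([533.0, 307.0, 37.0], 0.68)]
bar_long [([642.0, 167.0, 37.0], 0.62)]
marker [([665.0, -59.0, 89.0], 0.63), ([589.0, 231.0, 39.0], 0.37)]
pan [([570.0, -49.0, 99.0], 0.87)]
pointer_tip [([571.0, -48.0, 101.0], 0.71)]
marker_gap [([660.0, -64.0, 92.0], 0.62)]
spindle_foot [([533.0, -318.0, 45.0], 0.92), ([530.0, 304.0, 38.0], 0.34), ([569.0, -56.0, 104.0], 0.27)]
upper_edge [([600.0, 253.0, 190.0], 0.87)]
pan_top [([572.0, -51.0, 100.0], 0.83), ([608.0, 258.0, 191.0], 0.17)]
```

View pics/scene0.png

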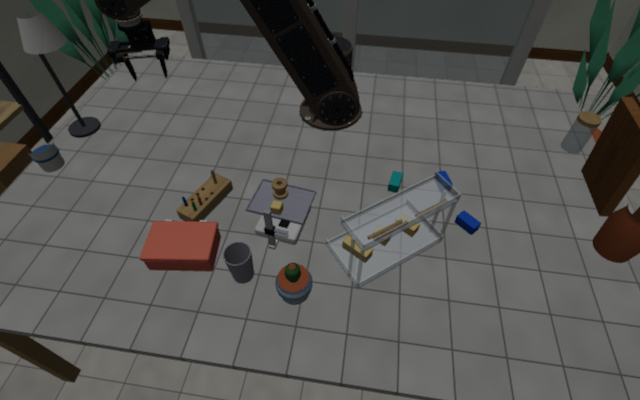

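View pics/top0.png

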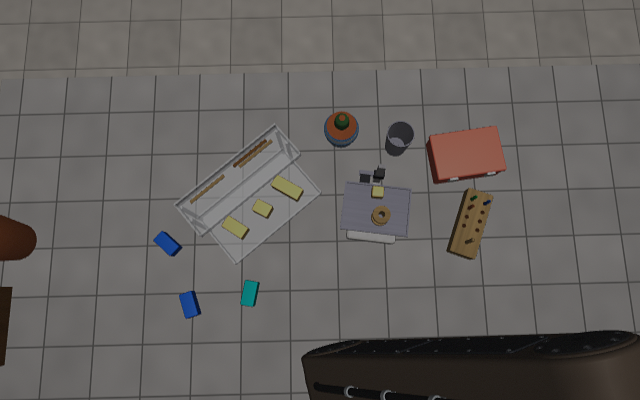

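The top view shows the bobbin at (380,215), the offcut at (378,192), the stand spindle at about (469,240) and the marker at about (378,175). The yellow bars are at (235,227) middle, (263,208) short and (288,188) long. Possible mix-ups for the bars: blue at (167,243) and (190,305), turquoise at (250,293), and the yellow offcut at (378,192). I choose only the yellow bars in the tray. For the bobbin, the only candidate is (380,215).

```bash
cat > m.py <<'E'
from h import *
def rect(P,m):
    q=P[m];q=q[~np.isnan(q[:,0])]
    r=cv2.minAreaRect(q[:,:2].astype(np.float32)); return np.round(r[0]),np.round(r[1]),round(r[2],1),np.round(np.percentile(q[:,2],[5,50,95])),len(q)
E
python3 - <<'E'
from m import *
for n in('top','scene'):
    c=cam(n);P=cloud(c);hsv=cv2.cvtColor(c['img'],cv2.COLOR_RGB2HSV)
    yl=(cv2.inRange(hsv,(18,70,90),(36,255,255))>0)
    nl,lab,st,_=cv2.connectedComponentsWithStats(yl.astype(np.uint8))
    print(n)
    for i in range(1,nl):
        if st[i,4]>25: print(st[i].tolist(),rect(P,(lab==i)))
    for t in('pan','stand','bobbin','trays','marker'):
        for f in env.trace(c,t)[:1]:
            m=f['mask']; print(t,round(f['score'],2),rect(P,m))
            if t=='stand': print(' top',rect(P,m&(abs(P[:,:,2]-45)<5)),'high',[np.round(x).tolist() for x in P[m&(P[:,:,2]>60)]][:40])
            if t=='pan': print(' floor',rect(P,m&(abs(P[:,:,2]-100)<8)))
            if t=='trays': print(' hi',rect(P,m&(abs(P[:,:,2]-200)<20)))
            if t=='bobbin': print(' hi',rect(P,m&(P[:,:,2]>140)))
            if t=='marker': print(np.round(P[m][::6]).tolist())
E
```

```text
top
[239, 140, 33, 27, 96] (array([693., 226.]), array([ 7., 98.]), 39.1, array([193., 196., 199.]), 96)
[190, 175, 34, 28, 104] (array([610., 340.]), array([10., 98.]), 38.9, array([193., 197., 200.]), 104)
[271, 175, 32, 25, 378] (array([650., 169.]), array([91., 39.]), 58.4, array([34., 39., 43.]), 376)
[372, 186, 12, 11, 122] (array([611., -67.]), array([28., 31.]), 89.4, array([126., 130., 134.]), 122)
[450, 188, 43, 71, 1451] (array([ 543., -323.]), array([ 69., 192.]), 69.2, array([40., 44., 48.]), 1444)
[252, 199, 20, 18, 214] (array([593., 237.]), array([55., 36.]), 55.2, array([35., 39., 43.]), 213)
[372, 206, 19, 19, 203] (array([547., -72.]), array([39., 40.]), 42.8, array([113., 150., 153.]), 202)
[222, 216, 26, 22, 305] (array([541., 306.]), array([65., 35.]), 55.5, array([34., 38., 42.]), 304)
pan 0.57 (array([582., -73.]), array([188., 154.]), 81.3, array([ 97., 101., 106.]), 2923)
 floor (array([581., -66.]), array([171., 148.]), 81.7, array([ 97., 101., 106.]), 2849)
stand 0.72 (array([ 533., -326.]), array([ 85., 180.]), 69.5, array([13., 44., 50.]), 2056)
 top (ar
[... 4622 characters left out ...]
er 0.44 (array([656., -54.]), array([62., 51.]), 71.6, array([72., 87., 95.]), 165)
[[660.0, -67.0, 93.0], [669.0, -90.0, 92.0], [666.0, -68.0, 93.0], [662.0, -52.0, 91.0], [671.0, -75.0, 93.0], [666.0, -60.0, 89.0], [667.0, -42.0, 94.0], [673.0, -78.0, 90.0], [671.0, -61.0, 91.0], [669.0, -45.0, 91.0], [666.0, -29.0, 90.0], [673.0, -75.0, 86.0], [661.0, -63.0, 72.0], [670.0, -42.0, 89.0], [667.0, -26.0, 88.0], [671.0, -77.0, 78.0], [666.0, -61.0, 75.0], [672.0, -42.0, 88.0], [636.0, -36.0, 37.0], [671.0, -74.0, 74.0], [669.0, -58.0, 74.0], [668.0, -41.0, 77.0], [668.0, -85.0, 62.0], [672.0, -66.0, 72.0], [672.0, -49.0, 76.0], [668.0, -33.0, 74.0], [673.0, -37.0, 76.0], [675.0, -34.0, 73.0]]
```

```bash
cat >> h.py <<'E'
def rows(target,rpy=None,off=None):
    "target TCP world mm -> total rotvec (tool) and shift in the present tool axes, cm"
    s=env.state();A=R.from_euler('xyz',s['tcp_rot'])
    d=A.inv().apply(np.array(target)-s['eef_pos'])/10
    rv=(A.inv()*R.from_euler('xyz',rpy)).as_rotvec() if rpy is not None else 0
    print('shift cm',np.round(d,2),'norm',round(np.linalg.norm(d),1),'rot',np.round(rv,3))
def wpix(c,p):
    q=rot(c['orientation']).T@(np.array(p)-np.array(c['position']))
    th=np.arctan2(np.hypot(q[0],q[1]),q[2]);ph=np.arctan2(q[1],q[0])
    return np.round([c['cx']+c['fx']*th*np.cos(ph),c['cy']+c['fy']*th*np.sin(ph)],1)
def wcloud(c):
    d=c['depth'];v,u=np.mgrid[0:400,0:640]
    x=(u-c['cx'])/c['fx'];y=(v-c['cy'])/c['fy'];th=np.hypot(x,y);k=np.where(th>1e-6,np.tan(th)/np.maximum(th,1e-6),1)
    P=np.dstack([x*k*d,y*k*d,d])@rot(c['orientation']).T+np.array(c['position']);P[(d<=0)|(th>1.4)]=np.nan
    return P
E
python3 -m inch '[[0,0,0,5.25,-2.68,-0.2,-1],[0,0,0,5.25,-2.68,-0.2,-1],[0,0,0,5.25,-2.68,-0.2,-1],[0,0,0,5.25,-2.68,-0.2,-1],[0,0,0,5.25,-2.68,-0.2,-1],[0,0,0,5.25,-2.68,-0.2,-1],[0,0,0,5.25,-2.68,-0.2,-1],[0,0,0,0,0,0,-1]]'
python3 - <<'E'
from h import *
c=cam('wrist');save(c,'w1.png');print(c['position'],c['orientation'],c['fx'],c['cx'],c['cy'],env.state()['t'],env.state()['eef_pos'])
for p in([485,-302,104],[485,-302,45],[546.5,-71,151],[664,-41,83]):print(p,wpix(c,p))
P=wcloud(c)
q=P[(abs(P[:,:,2]-80)<22)&(np.hypot(P[:,:,0]-485,P[:,:,1]+302)<20)];print(len(q),q.mean(0),np.round(np.percentile(q,[5,50,95],axis=0)).tolist())
E
```

```text
t: 3.2
eef_pos: [487.0, -299.4, 228.8]
tcp_rot: [3.141, -0.001, 0.319]
ft_force: [0.5, -0.2, 1.2]
opening: 1.001
grip_force: 0.0
[ 552.24143962 -279.05838917  399.62306444] [ 2.89873073e+00  4.71534955e-04 -1.25081806e+00] 309.70691628693146 326.67697649386355 207.8492498302316 3.25 [ 485.82101979 -300.82352207  228.64196002]
[485, -302, 104] [327.5 205.7]
[485, -302, 45] [327.4 193.9]
[546.5, -71, 151] [114.8  82.3]
[664, -41, 83] [163.1  -8.1]
110 [ 488.33423503 -302.90374793   86.39870892] [[483.0, -308.0, 61.0], [489.0, -302.0, 90.0], [491.0, -299.0, 101.0]]
```

View pics/w1.png

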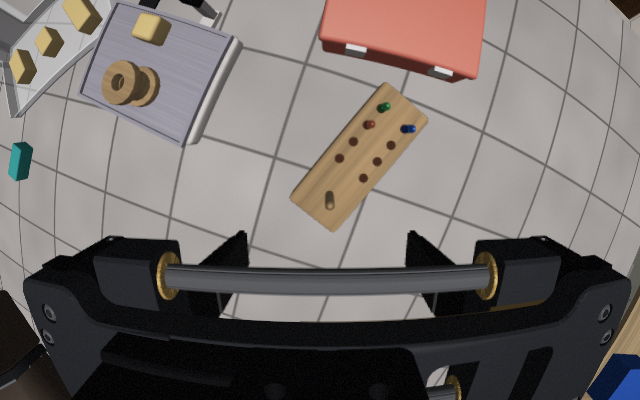

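The wrist view shows the spindle at (330,200), within 2 px of the prediction. The bobbin hole is at about (118,81), the offcut at (151,28), and the bars are upper left at (22,66), (50,41) and (82,15). The bobbin is clearly the only one.

Run:
```python
from m import *
c=cam('wrist');P=wcloud(c)
m=(abs(P[:,:,2]-150)<7)&(np.hypot(P[:,:,0]-546,P[:,:,1]+71)<40)
print(rect(P,m))
hsv=cv2.cvtColor(c['img'],cv2.COLOR_RGB2HSV);print(c['img'][196:212:3,322:340:2].sum(2))
rows([546.5,-71.5,215],[np.pi,0,0])
```

```text
(array([547., -75.]), array([43., 44.]), 27.6, array([145., 151., 153.]), 1277)
[[377 282 159 168 181 228 415 405 411]
 [388 257 165 188 203 205 395 411 418]
 [395 253 247 317 322 262 374 417 419]
 [407 296 256 397 385 266 398 412 411]
 [400 400 354 337 361 408 410 405 410]
 [402 398 407 415 415 406 402 401 401]]
shift cm [ 13.01 -19.98   1.35] norm 23.9 rot [0.    0.    0.316]
```

```bash
python3 -m inch '[[0,0,0,3.25,-4.95,0.3,-1],[0,0,0,3.25,-4.95,0.3,-1],[0,0,0,3.25,-4.95,0.3,-1],[0,0,0,3.25,-4.95,0.3,-1],[0,0,0,0,0,0,-1],[0,0,0,0,0,0,-1]]'
python3 - <<'E'
from m import *
c=cam('wrist');save(c,'w2.png');P=wcloud(c)
m=(abs(P[:,:,2]-150)<7)&(np.hypot(P[:,:,0]-546,P[:,:,1]+71)<40)
print(rect(P,m))
f=(abs(P[:,:,2]-101)<8);print('floor',rect(P,f&(np.hypot(P[:,:,0]-570,P[:,:,1]+64)<60)))
rows([546.5,-71.5,126]);rows([547,-75,126])
for p in([659,-41,101],[664,-41,92],[664,-41,76],[664,-41,83]):print(p,wpix(c,p))
E
```

```text
t: 4.05
eef_pos: [546.9, -74.8, 216.6]
tcp_rot: [3.141, 0.0, 0.314]
ft_force: [-0.7, 1.3, -0.8]
opening: 0.999
grip_force: 0.0
(array([548., -73.]), array([43., 43.]), 18.8, array([149., 152., 153.]), 2060)
floor (array([571., -63.]), array([117., 119.]), 23.5, array([101., 102., 103.]), 8965)
shift cm [ 0.08 -0.37  9.06] norm 9.1 rot 0
shift cm [ 0.02 -0.02  9.06] norm 9.1 rot 0
[659, -41, 101] [328.3  80.3]
[664, -41, 92] [329.9  77. ]
[664, -41, 76] [329.7  79.8]
[664, -41, 83] [329.8  78.6]
```

View pics/w2.png

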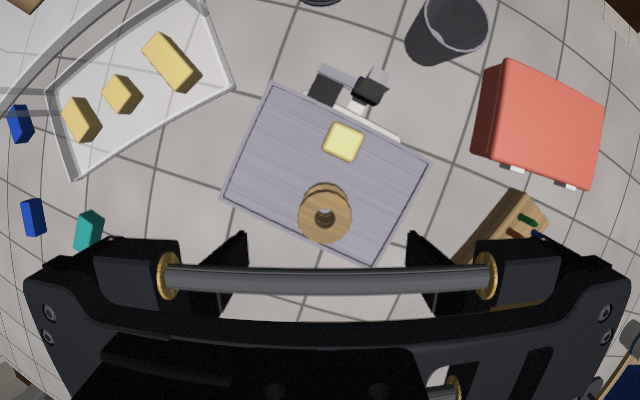

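The wrist view shows the bobbin centred between the fingers at (325,215), with the offcut at (343,141), the pointer at (322,90) and the prong at (345,72).

```bash
python3 -m inch '[[0,0,0,0.05,-0.15,4.5,-1],[0,0,0,0,0,4.55,-1],[0,0,0,0,0,0,-1],[0,0,0,0,0,0,1],[0,0,0,0,0,0,1],[0,0,0,0,0,0,1],[0,0,0,0,0,0,1],[0,0,0,0,0,0,1],[0,0,0,0,0,0,1]]'
```

```text
t: 5.22
eef_pos: [547.3, -72.0, 126.2]
tcp_rot: [3.141, -0.0, 0.315]
ft_force: [0.1, 0.3, 0.4]
opening: 0.454
grip_force: 30.0
```

```bash
python3 -m inch '[[0,0,0,0,0,-2,1],[0,0,0,0,0,-5,1],[0,0,0,0,0,0,1],[0,0,0,0,0,0,1]]'
python3 - <<'E'
from m import *
c=cam('wrist');P=wcloud(c);s=env.state();print(s['eef_pos'],s['opening'])
m=(abs(P[:,:,2]-s['eef_pos'][2]-25)<6)&(np.hypot(P[:,:,0]-547,P[:,:,1]+72)<30)
print('bob',rect(P,m))
c=cam('top');P=cloud(c);save(c,'top2.png')
for f in env.trace(c,'pan')[:1]: print('pan',rect(P,f['mask']))
rows([485.3,-303,190]);rows([485.3,-303,69])
E
```

```text
t: 5.72
eef_pos: [546.8, -71.9, 195.6]
tcp_rot: [-3.141, 0.001, 0.315]
ft_force: [-0.2, -0.1, -0.7]
opening: 0.455
grip_force: 30.0
[546.66504745 -71.87790475 195.10986146] 0.4524192640497625
bob (array([550., -75.]), array([43., 51.]), 39.2, array([216., 221., 222.]), 3104)
pan (array([596.,  -1.]), array([ 39., 160.]), 78.9, array([124., 128., 134.]), 454)
shift cm [-13.    20.07   0.5 ] norm 23.9 rot 0
shift cm [-12.97  20.09  12.6 ] norm 27.0 rot 0
```

```bash
python3 -m inch '[[0,0,0,-3.25,5.02,0,1],[0,0,0,-3.25,5.02,0,1],[0,0,0,-3.25,5.02,0,1],[0,0,0,-3.25,5.02,0,1],[0,0,0,0,0,2.5,1],[0,0,0,0,0,2.5,1],[0,0,0,0,0,0,1],[0,0,0,0,0,0,1]]'
python3 - <<'E'
from m import *
c=cam('scene');P=cloud(c);s=env.state();print(s['eef_pos'],s['opening'],s['ft_force'])
cv2.imwrite('pics/s3.png',cv2.resize(c['img'][130:230,130:270,::-1],None,fx=5,fy=5,interpolation=cv2.INTER_CUBIC))
E
```

```text
t: 6.88
eef_pos: [486.1, -303.2, 146.5]
tcp_rot: [3.141, -0.0, 0.315]
ft_force: [-0.4, -0.7, -0.4]
opening: 0.454
grip_force: 30.0
[ 486.17615638 -303.28743226  146.86750366] 0.45061881095285994 [ 0.26758463  0.06954766 -0.8139573 ]
```

View pics/s3.png

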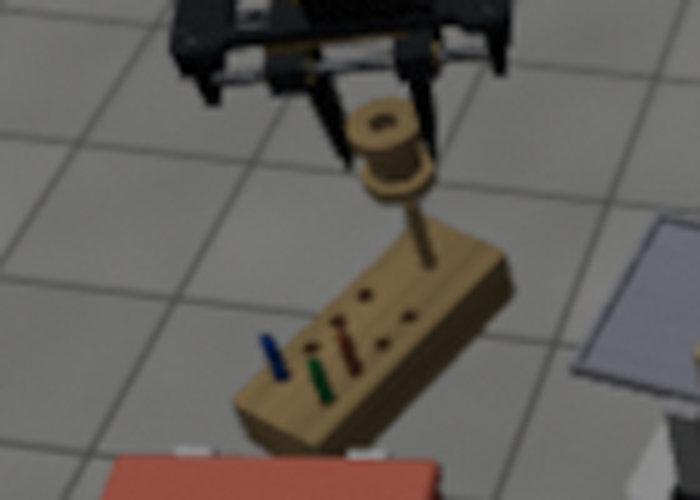

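Run:
```python
from m import *
c=cam('scene')
def pp(p):
    q=rot(c['orientation']).T@(np.array(p)-np.array(c['position']));return np.round([c['cx']+c['fx']*q[0]/q[2],c['cy']+c['fy']*q[1]/q[2]],2)
for p in([486.2,-303.3,171.5],[486.2,-303.3,121.5],[486.2,-303.3,100],[486.2,-303.3,70],[486.2,-303.3,45]):print(p,pp(p))
g=c['img'][:,:,0].astype(int)
for v in range(170,184): print(v,g[v,206:222])
g=c['img'].sum(2).astype(int)
for v in range(150,160): print(v,g[v,198:216])
```

```text
[486.2, -303.3, 171.5] [206.2  153.88]
[486.2, -303.3, 121.5] [210.01 165.93]
[486.2, -303.3, 100] [211.58 170.87]
[486.2, -303.3, 70] [213.69 177.54]
[486.2, -303.3, 45] [215.39 182.91]
170 [ 70  68  62  62  60  60  59  66  89 108 111 112 111 111 112 111]
171 [101 101  95  96  85  66  61  61  90 110 111 112 112 111 111 113]
172 [114 114 114 115  99  64  50  52  83 108 109 112 112 112 112 112]
173 [114 114 114 116 104  73  50  44  70  99 105 109 110 113 113 112]
174 [115 115 114 116 105  75  53  46  62  92 106 105 108 109 112 114]
175 [116 116 115 115 106  83  61  47  54  86 108 109 108 107 108 111]
176 [115 116 116 113 103  91  70  49  47  81 109 109 108 108 106 105]
177 [116 116 116 109 103 100  78  50  43  71 103 109 108 107 107 105]
178 [117 116 112 108 106 107  94  60  46  58  90 109 108 107 105 103]
179 [117 112 108 106 107 109 100  71  47  51  86 109 107 105 104 102]
180 [113 108 107 107 109 111 105  80  50  42  71 100 106 104 104 104]
181 [108 107 108 111 112 112 112  97  59  44  56  87 104 104 104 103]
182 [107 108 110 112 113 113 112 101  70  45  53  84 104 105 105 102]
183 [108 111 112 113 113 112 113 106  85  65  68  91 106 104 103 100]
150 [239 331 334 329 316 295 267 247 248 252 248 250 257 244 156   4  13  15]
151 [199 314 325 300 269 255 254 251 246 243 248 251 250 252 195  25  11   8]
152 [143 265 293 263 257 254 237 210 200 200 220 243 255 252 206  70   0   7]
153 [ 89 204 264 256 257 235 169 109  99 112 152 222 259 260 228 122   8   6]
154 [ 60 187 259 257 255 210 105  99 102 110 146 222 261 259 245 165  14  10]
155 [ 87 199 267 261 262 222 145 136 150 178 212 247 256 256 236 161  27   7]
156 [ 63 193 268 270 268 255 228 218 233 259 265 262 259 242 188 103  38   4]
157 [ 24 149 247 272 271 269 264 267 268 264 266 259 238 191 123  96  73   9]
158 [ 11  63 167 237 254 267 268 263 256 246 233 204 158 106  96 150 159  38]
159 [ 12  26  91 145 186 213 221 213 198 183 150 107 106  99  94 165 192  84]
```

Bobbin and spindle line up to within about 1 mm: the hole is at (206,154) and the spindle at (212,172), both as predicted.

```bash
python3 -m inch '[[0,0,0,0,0,1.5,1],[0,0,0,0,0,1.5,1],[0,0,0,0,0,1.5,1],[0,0,0,0,0,1.5,1],[0,0,0,0,0,0,1]]'
```

```text
t: 7.6
eef_pos: [485.3, -302.9, 84.7]
tcp_rot: [-3.14, 0.001, 0.315]
ft_force: [-0.4, 0.0, -0.5]
opening: 0.455
grip_force: 30.0
```

```bash
python3 -m inch '[[0,0,0,0,0,1.25,1],[0,0,0,0,0,0,1],[0,0,0,0,0,0,-1],[0,0,0,0,0,0,-1],[0,0,0,0,0,0,-1],[0,0,0,0,0,-6,-1],[0,0,0,0,0,-6,-1],[0,0,0,0,0,-3,-1],[0,0,0,0,0,0,-1]]'
python3 - <<'E'
from m import *
c=cam('scene');P=cloud(c)
m=(np.hypot(P[:,:,0]-487,P[:,:,1]+303)<26)&(P[:,:,2]>60)&(P[:,:,2]<120);print(np.round(np.percentile(P[m][:,2],[2,50,80,95,99])))
cv2.imwrite('pics/s4.png',cv2.resize(np.hstack([c['img'][145:225,170:250,::-1],c['img'][170:250,240:320,::-1]]),None,fx=5,fy=5,interpolation=cv2.INTER_CUBIC))
for n in('scene','top'):
  c=cam(n);P=cloud(c)
  # pan floor: region in scale frame
  a=np.radians(-8.5);D=P-np.array([569,-64,0]);X=D[:,:,0]*np.cos(a)+D[:,:,1]*np.sin(a);Y=-D[:,:,0]*np.sin(a)+D[:,:,1]*np.cos(a)
  f=(abs(X+20)<35)&(abs(Y)<70)&(P[:,:,2]>90);print(n,'pan z',np.nanmedian(P[:,:,2][f]),np.nanstd(P[:,:,2][f]),f.sum())
  g=(X>65)&(X<84)&(abs(Y-36)<15)&(P[:,:,2]>60);print(' pointer',g.sum(),np.nanmedian(P[:,:,2][g]),np.nanstd(P[:,:,2][g]))
  g=(X>87)&(X<112)&(Y>12)&(Y<50)&(P[:,:,2]>50);z=P[:,:,2][g];print(' prong',np.round(np.sort(z)).tolist())
E
```

```text
t: 8.72
eef_pos: [486.4, -303.6, 226.1]
tcp_rot: [3.137, -0.003, 0.315]
ft_force: [0.6, -0.2, 0.6]
opening: 0.998
grip_force: 0.0
[ 62.  93.  95.  98. 102.]
scene pan z 127.14003613977695 1.5782868374294334 878
 pointer 61 128.58126151019724 1.6119250041797883
 prong [71.0, 72.0, 72.0, 72.0, 72.0, 73.0, 73.0, 73.0, 73.0, 73.0, 73.0, 74.0, 74.0, 74.0, 74.0, 74.0, 74.0, 74.0, 74.0, 74.0, 74.0, 75.0, 75.0, 75.0, 75.0, 75.0, 75.0, 76.0, 76.0, 76.0, 76.0, 76.0, 76.0, 76.0, 76.0, 77.0, 77.0, 77.0, 78.0, 78.0, 78.0, 78.0, 79.0, 86.0, 86.0, 87.0, 87.0, 87.0, 88.0, 88.0, 89.0, 89.0, 89.0, 89.0, 89.0, 89.0, 89.0, 89.0, 89.0, 89.0, 90.0, 90.0, 90.0, 90.0, 90.0, 90.0, 90.0, 90.0, 90.0, 90.0, 90.0, 90.0, 90.0, 90.0, 90.0, 90.0, 90.0, 90.0, 90.0, 91.0, 91.0, 91.0, 91.0, 91.0, 91.0, 91.0, 91.0, 91.0, 91.0, 92.0, 92.0, 92.0, 92.0, 93.0, 93.0, 93.0, 93.0, 94.0, 95.0, 96.0, 97.0, 127.0, 129.0, 129.0, 130.0, 130.0, 133.0]
top pan z 127.38440336933638 2.087043292098756 1594
 pointer 78 129.16818838541178 2.0365830270788616
 prong [72.0, 74.0, 74.0, 77.0, 78.0, 84.0, 85.0, 87.0, 88.0, 89.0, 89.0, 89.0, 90.0, 90.0, 90.0, 90.0, 90.0, 90.0, 91.0, 91.0, 91.0, 91.0, 91.0, 91.0, 92.0, 92.0, 92.0, 92.0, 93.0, 93.0, 93.0, 95.0, 95.0, 95.0, 96.0, 98.0]
```

View pics/s4.png

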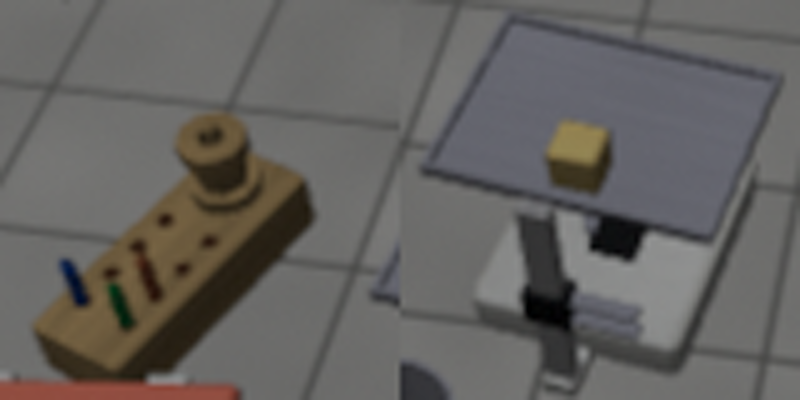

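The left crop shows the bobbin seated on the spindle: its top is at about 95 mm and the spindle tip stands proud. The right crop shows the pan risen with only the offcut on it, and the two prongs at about (605,310). Pan z is 127.4 and mid-gap is about 81. The bars must add about 46 mm, so the short bar is needed in any case. I will place it first and re-measure before choosing the second.

Run:
```python
from h import *
rows([534,152,190],[np.pi,-.698,.97])
```

```text
shift cm [ 18.71 -41.75   3.29] norm 45.9 rot [ 0.227  0.673 -0.629]
```

```bash
python3 -m inch '[[0,0,0,2.34,-5.22,0.1,-1],[0,0,0,2.34,-5.22,0.1,-1],[0,0,0,2.34,-5.22,0.1,-1],[0,0,0,2.34,-5.22,0.1,-1],[0,0,0,2.34,-5.22,0.3,-1],[0,0,0,2.34,-5.22,0.5,-1],[0,0,0,2.34,-5.22,1,-1],[0,0,0,2.34,-5.22,1,-1],[0.038,0.112,-0.105,0,0,0,-0.26],[0.038,0.112,-0.105,0,0,0,-0.26],[0.038,0.112,-0.105,0,0,0,-0.26],[0.038,0.112,-0.105,0,0,0,-0.26],[0.038,0.112,-0.105,0,0,0,-0.26],[0.038,0.112,-0.105,0,0,0,-0.26],[0,0,0,0,0,0,-0.26]]'
python3 - <<'E'
from m import *
c=cam('wrist');save(c,'w5.png');P=wcloud(c);hsv=cv2.cvtColor(c['img'],cv2.COLOR_RGB2HSV)
yl=(cv2.inRange(hsv,(15,60,80),(36,255,255))>0)&(P[:,:,2]>33)&(P[:,:,2]<45)
nl,lab,st,_=cv2.connectedComponentsWithStats(yl.astype(np.uint8))
for i in range(1,nl):
    if st[i,4]>60: print(st[i].tolist(),rect(P,(lab==i)))
f=np.array([np.nan])
E
```

```text
t: 10.75
eef_pos: [531.2, 153.6, 188.2]
tcp_rot: [-3.079, -0.582, 0.843]
ft_force: [-1.1, 0.5, -0.7]
opening: 0.629
grip_force: 0.0
[247, 152, 30, 51, 1359] (array([542., 303.]), array([64., 35.]), 56.3, array([37., 40., 41.]), 1359)
[382, 171, 44, 71, 2008] (array([646., 165.]), array([84., 35.]), 59.0, array([38., 40., 41.]), 2008)
[313, 173, 35, 43, 1134] (array([591., 231.]), array([47., 34.]), 60.0, array([37., 40., 41.]), 1134)
```

View pics/w5.png

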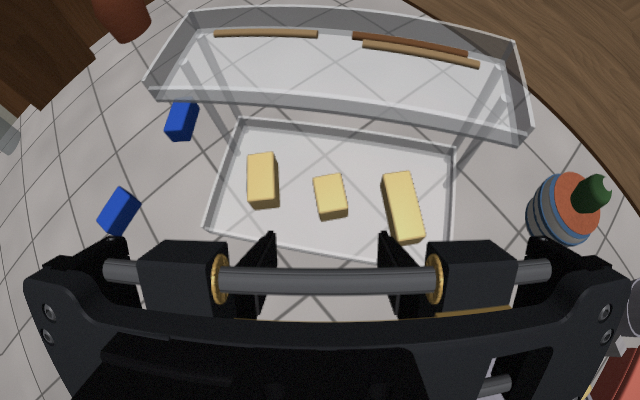

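The wrist view shows the three yellow bars: middle (263,180), short (330,196) and long (403,205). The blue look-alikes are outside the tray at (181,120) and (118,211). Measured sizes are 64, 47 and 84 mm, as given.

Run:
```python
from h import *
rows([559,177,109],[np.pi,-.698,1.03])
```

```text
shift cm [-1.4   1.04  8.56] norm 8.7 rot [ 0.051  0.112 -0.155]
```

```bash
python3 -m inch '[[0,0,0,-0.7,0.5,4.28,-0.26],[0,0,0,-0.7,0.54,4.28,-0.26],[0.017,0.037,-0.051,0,0,0,-0.26],[0.017,0.037,-0.051,0,0,0,-0.26],[0.017,0.037,-0.051,0,0,0,-0.26],[0,0,0,0,0,0,-0.26],[0,0,0,0,0,0,-0.26]]'
python3 - <<'E'
from m import *
c=cam('wrist');P=wcloud(c);hsv=cv2.cvtColor(c['img'],cv2.COLOR_RGB2HSV)
yl=(cv2.inRange(hsv,(15,60,80),(36,255,255))>0)&(P[:,:,2]>33)&(P[:,:,2]<45)
nl,lab,st,_=cv2.connectedComponentsWithStats(yl.astype(np.uint8))
for i in range(1,nl):
    if st[i,4]>60: print(st[i].tolist(),rect(P,(lab==i)))
s=env.state();A=R.from_euler('xyz',s['tcp_rot']).as_matrix();print(s['eef_pos'],s['tcp_rot'],A[:,2])
for b in([591.5,233],[593,237]):
    rows([b[0]+6,b[1]+10.5,17])
E
```

```text
t: 11.68
eef_pos: [559.6, 178.1, 110.3]
tcp_rot: [3.141, -0.699, 1.032]
ft_force: [0.0, -0.9, -0.4]
opening: 0.629
grip_force: 0.0
[593, 0, 47, 40, 141] (array([1899.,  352.]), array([230.,  12.]), 90.0, array([34., 39., 45.]), 141)
[221, 148, 45, 60, 2045] (array([542., 303.]), array([65., 35.]), 56.3, array([36., 40., 41.]), 2045)
[306, 186, 40, 51, 1909] (array([591., 231.]), array([48., 34.]), 60.8, array([37., 40., 41.]), 1909)
[396, 197, 41, 70, 2028] (array([650., 172.]), array([67., 35.]), 57.6, array([38., 40., 41.]), 2028)
[559.58776676 178.10994576 110.41814533] [ 3.1401223 -0.6989714  1.0327175] [ 0.33101222  0.55175642 -0.7655036 ]
shift cm [-0.23 -0.11 12.01] norm 12.0 rot 0
shift cm [ 0.1  -0.19 12.28] norm 12.3 rot 0
```

```bash
python3 -m inch '[[0,0,0,-0.1,0,4,-0.26],[0,0,0,-0.1,0,4,-0.26],[0,0,0,-0.1,-0.1,4,-0.26],[0,0,0,0,0,0,-0.26],[0,0,0,0,0,0,1],[0,0,0,0,0,0,1],[0,0,0,0,0,0,1],[0,0,0,0,0,0,1]]'
```

```text
t: 12.72
eef_pos: [597.7, 242.2, 17.7]
tcp_rot: [3.138, -0.701, 1.034]
ft_force: [-2.4, -4.6, 8.1]
opening: 0.366
grip_force: 30.0
```

```bash
python3 -m inch '[[0,0,0,0,0,-3,1],[0,0,0,0,0,-4.5,1],[0,0,0,0,0,-4.5,1],[0,0,0,-1.85,2.52,-3.95,1],[0,0,0,-1.85,2.52,-3.95,1],[0,0,0,-1.85,2.52,-3.95,1],[0,0,0,-1.85,2.52,-3.95,1],[0,0,0,-1.85,2.52,-3.95,1],[0,0,0,-1.85,2.52,-3.95,1],[-0.095,0,0.113,0,0,0,1],[-0.095,0,0.113,0,0,0,1],[-0.095,0,0.113,0,0,0,1],[-0.095,0,0.113,0,0,0,1],[-0.095,0,0.113,0,0,0,1],[-0.095,0,0.113,0,0,0,1],[-0.095,0,0.113,0,0,0,1],[-0.095,0,0.113,0,0,0,1],[0,0,0,0,0,0,1]]'
python3 - <<'E'
from m import *
c=cam('wrist');P=wcloud(c);save(c,'w6.png')
f=(abs(P[:,:,2]-128)<4);nl,lab,st,_=cv2.connectedComponentsWithStats(f.astype(np.uint8));i=1+st[1:,4].argmax();print(rect(P,lab==i))
hsv=cv2.cvtColor(c['img'],cv2.COLOR_RGB2HSV);y=(cv2.inRange(hsv,(15,60,80),(36,255,255))>0)&(abs(P[:,:,2]-157)<6);print('off',rect(P,y))
y=(cv2.inRange(hsv,(15,60,80),(36,255,255))>0)&(P[:,:,2]>190);print('held',rect(P,y))
c=cam('top');P=cloud(c);f=(abs(P[:,:,2]-128)<6)&(np.hypot(P[:,:,0]-570,P[:,:,1]+60)<120);print(rect(P,f))
print(env.state()['eef_pos'],env.state()['tcp_rot'])
rows([566,-106,143],[np.pi,-.698,-.148])
E
```

```text
t: 14.98
eef_pos: [565.3, -103.9, 218.9]
tcp_rot: [-3.142, -0.702, -0.145]
ft_force: [0.4, -0.3, -0.7]
opening: 0.366
grip_force: 30.0
(array([627., -21.]), array([59., 21.]), 82.9, array([128., 129., 130.]), 1174)
off (array([1431.,  705.]), array([2275.,  195.]), 47.4, array([155., 158., 160.]), 915)
held (array([1350.,  782.]), array([2537.,  214.]), 44.2, array([197., 241., 313.]), 5781)
(array([587., -66.]), array([170., 161.]), 81.7, array([124., 128., 133.]), 1690)
[ 565.51174035 -104.81443729  218.70939681] [ 3.14153353 -0.70170913 -0.1444728 ]
shift cm [-4.84  0.11  5.82] norm 7.6 rot [-0.002 -0.004  0.003]
```

View pics/w6.png

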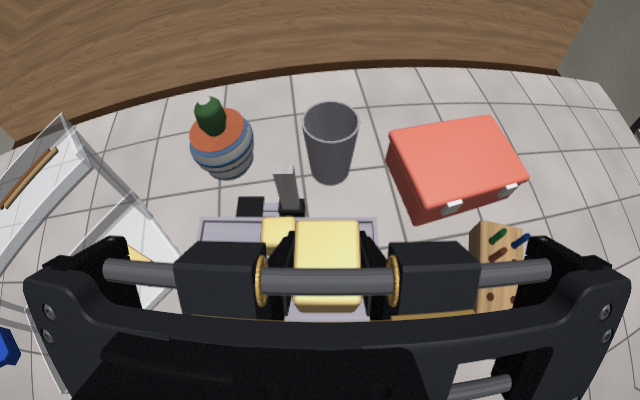

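The wrist view shows the short bar held at (327,262), aligned with the pan. The pan's far rim runs from (201,218) to (377,218), the offcut is at (277,230), and the pointer and prongs are at (250,206) and (290,208).

Run:
```python
from m import *
c=cam('wrist')
a=-.148
def sc(x,y,z,o=(569,-64)): return [o[0]+x*np.cos(a)-y*np.sin(a),o[1]+x*np.sin(a)+y*np.cos(a),z]
for p in((62,85,132),(62,-85,132),(94,0,165)): print(p,wpix(c,sc(*p)))
```

```text
(62, 85, 132) [198.  218.6]
(62, -85, 132) [374.  219.8]
(94, 0, 165) [280.3 171.1]
```

```bash
python3 -m inch '[[0,0,0,-2.2,0.3,2.6,1],[0,0,0,-1.7,0,2.0,1],[0,0,0,-0.94,0,1.2,1],[0,0,0,0,0,0,1],[0,0,0,0,0,0,0.3],[0,0,0,0,0,0,0],[0,0,0,0,0,0,-0.1],[0,0,0,0,0,0,-0.1],[0,0,0,0,0,-5,-0.1],[0,0,0,0,0,-5,-0.26],[0,0,0,0,0,-5,-0.26],[0,0,0,0,0,0,-0.26],[0,0,0,0,0,0,-0.26],[0,0,0,0,0,0,-0.26]]'
cat > p.py <<'E'
from m import *
def meas(n,wr=False):
  c=cam(n);P=(wcloud if wr else cloud)(c)
  a=-.148;D=P-np.array([569,-65,0]);X=D[:,:,0]*np.cos(a)+D[:,:,1]*np.sin(a);Y=-D[:,:,0]*np.sin(a)+D[:,:,1]*np.cos(a);Z=P[:,:,2]
  f=(abs(X)<45)&(abs(Y-45)<30)&(Z>60)&(Z<140);print(n,'pan+y',np.nanmedian(Z[f]).round(1),f.sum())
  g=(X>66)&(X<84)&(abs(Y-36)<12)&(Z>60);print(' pointer',g.sum(),np.nanmedian(Z[g]).round(1))
  g=(X>88)&(X<110)&(Y>14)&(Y<45)&(Z>60)&(Z<100);z=Z[g];print(' upper',np.median(z[z>83]).round(1),(z>83).sum(),'lower',np.median(z[z<=81]).round(1),(z<=81).sum())
  hsv=cv2.cvtColor(c['img'],cv2.COLOR_RGB2HSV);y=(cv2.inRange(hsv,(15,60,80),(36,255,255))>0)&(abs(X)<62)&(abs(Y)<85)&(Z>120)
  nl,lab,st,_=cv2.connectedComponentsWithStats(y.astype(np.uint8))
  for i in range(1,nl):
    if st[i,4]>60: m=lab==i;print(' bar',np.nanmedian(X[m]).round(),np.nanmedian(Y[m]).round(),rect(P,m))
  return c
E
python3 - <<'E'
from p import *
meas('top');meas('scene');c=meas('wrist',True);save(c,'w7.png')
E
```

```text
t: 16.88
eef_pos: [520.8, -92.8, 236.9]
tcp_rot: [-3.107, -0.71, -0.15]
ft_force: [-0.0, 0.3, 0.3]
opening: 0.628
grip_force: 0.0
top pan+y 109.4 840
 pointer 63 110.7
 upper 90.6 40 lower 77.5 3
 bar 38.0 4.0 (array([608., -67.]), array([28., 26.]), 80.8, array([136., 139., 142.]), 120)
 bar -10.0 -36.0 (array([ 555., -100.]), array([34., 46.]), 81.8, array([141., 144., 148.]), 259)
scene pan+y 109.2 536
 pointer 46 110.6
 upper 91.1 47 lower 73.8 34
 bar -6.0 -37.0 (array([ 558., -101.]), array([33., 47.]), 80.7, array([142., 144., 146.]), 142)
 bar 43.0 3.0 (array([609., -68.]), array([27., 29.]), 82.6, array([137., 139., 141.]), 77)
wrist pan+y 110.6 2019
 pointer 281 112.1
 upper 91.7 70 lower 75.8 76
 bar 35.0 0.0 (array([608., -70.]), array([30., 28.]), 83.6, array([125., 140., 141.]), 916)
 bar -7.0 -38.0 (array([ 557., -102.]), array([34., 43.]), 82.8, array([144., 146., 147.]), 1653)
```

Run:
```python
from h import *
rows([506,250,115],[np.pi,-.698,.983])
```

```text
shift cm [-12.92 -33.48   6.15] norm 36.4 rot [ 0.7   -0.025 -0.861]
```

View pics/w7.png

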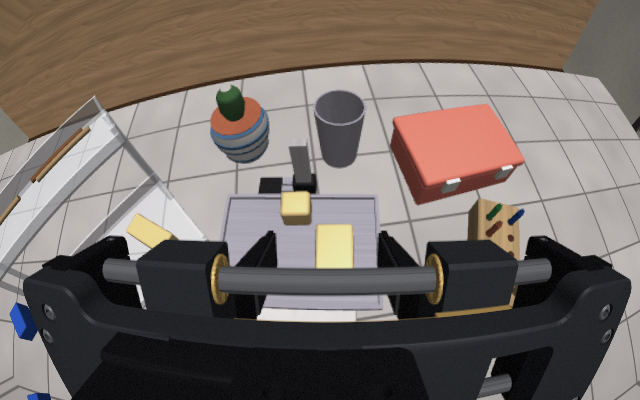

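```bash
python3 -m inch '[[0.0875,-0.003,-0.1076,0,0,0,-0.26],[0.0875,-0.003,-0.1076,0,0,0,-0.26],[0.0875,-0.003,-0.1076,0,0,0,-0.26],[0.0875,-0.003,-0.1076,0,0,0,-0.26],[0.0875,-0.003,-0.1076,0,0,0,-0.26],[0.0875,-0.003,-0.1076,0,0,0,-0.26],[0.0875,-0.003,-0.1076,0,0,0,-0.26],[0.0875,-0.003,-0.1076,0,0,0,-0.26],[0,0,0,1.91,-2.9,3.88,-0.26],[0,0,0,1.91,-2.9,3.88,-0.26],[0,0,0,1.91,-2.9,3.88,-0.26],[0,0,0,1.91,-2.9,3.88,-0.26],[0,0,0,1.91,-2.9,3.88,-0.26],[0,0,0,1.91,-2.9,3.88,-0.26],[0,0,0,1.91,-2.9,3.88,-0.26],[0,0,0,0,0,0,-0.26],[0,0,0,0,0,0,-0.26]]'
cat > b.py <<'E'
from m import *
c=cam('wrist');P=wcloud(c);hsv=cv2.cvtColor(c['img'],cv2.COLOR_RGB2HSV)
yl=(cv2.inRange(hsv,(15,60,80),(36,255,255))>0)&(P[:,:,2]>33)&(P[:,:,2]<45)
nl,lab,st,_=cv2.connectedComponentsWithStats(yl.astype(np.uint8))
for i in range(1,nl):
    if st[i,4]>100: print(st[i].tolist(),rect(P,(lab==i)))
E
python3 - <<'E'
from b import *
rows([549,314,17],[np.pi,-.698,.983])
E
```

```text
t: 19.15
eef_pos: [505.6, 250.2, 115.2]
tcp_rot: [3.14, -0.699, 0.984]
ft_force: [-0.9, 0.2, 0.1]
opening: 0.631
grip_force: 0.0
[593, 0, 47, 39, 137] (array([1900.,  364.]), array([233.,  11.]), 89.8, array([34., 39., 45.]), 137)
[306, 179, 40, 66, 2459] (array([542., 303.]), array([64., 34.]), 56.0, array([38., 40., 41.]), 2459)
[478, 223, 37, 35, 657] (array([658., 185.]), array([36., 35.]), 58.9, array([38., 39., 41.]), 657)
shift cm [-0.41 -0.02 12.53] norm 12.5 rot [ 0.002 -0.001  0.   ]
```

```bash
python3 -m inch '[[0,0,0,-0.2,0,4.2,-0.26],[0,0,0,-0.2,0,4.2,-0.26],[0,0,0,0,0,4.1,-0.26],[0,0,0,0,0,0,-0.26],[0,0,0,0,0,0,1],[0,0,0,0,0,0,1],[0,0,0,0,0,0,1],[0,0,0,0,0,0,1]]'; python3 -c "
from h import *
rows([520,-20,225],[np.pi,-.698,-.148])"
```

```text
t: 20.2
eef_pos: [549.0, 314.1, 18.3]
tcp_rot: [3.138, -0.7, 0.984]
ft_force: [-2.9, -5.1, 8.4]
opening: 0.365
grip_force: 30.0
shift cm [ -9.18  16.21 -34.72] norm 39.4 rot [-0.725 -0.003  0.866]
```

```bash
python3 -m inch '[[0,0,0,0,0,-3,1],[0,0,0,0,0,-4.7,1],[0,0,0,0,0,-4.7,1],[0,0,0,-1.84,3.24,-4.44,1],[0,0,0,-1.84,3.24,-4.44,1],[0,0,0,-1.84,3.24,-4.44,1],[0,0,0,-1.84,3.24,-4.44,1],[0,0,0,-1.84,3.24,-4.44,1],[-0.091,0,0.108,0,0,0,1],[-0.091,0,0.108,0,0,0,1],[-0.091,0,0.108,0,0,0,1],[-0.091,0,0.108,0,0,0,1],[-0.091,0,0.108,0,0,0,1],[-0.091,0,0.108,0,0,0,1],[-0.091,0,0.108,0,0,0,1],[-0.091,0,0.108,0,0,0,1],[0,0,0,0,0,0,1]]'; python3 -c "
from p import *
meas('top')
rows([578,-24.4,180],[np.pi,-.698,-.148])
rows([578,-24.4,126],[np.pi,-.698,-.148])"
```

```text
t: 22.32
eef_pos: [518.1, -27.1, 221.8]
tcp_rot: [-3.123, -0.705, -0.14]
ft_force: [-1.6, 0.5, -0.4]
opening: 0.37
grip_force: 30.0
top pan+y 109.5 683
 pointer 62 111.3
 upper 91.3 40 lower 74.2 3
 bar 38.0 4.0 (array([608., -67.]), array([28., 26.]), 79.3, array([135., 139., 143.]), 122)
 bar -9.0 -36.0 (array([ 555., -100.]), array([34., 46.]), 81.2, array([140., 144., 148.]), 262)
 bar -49.0 31.0 (array([525., -27.]), array([34., 26.]), 81.4, array([239., 242., 245.]), 176)
shift cm [ 1.77 -1.02  7.01] norm 7.3 rot [-0.023 -0.007  0.009]
shift cm [-1.73 -0.96 11.12] norm 11.3 rot [-0.023 -0.007  0.009]
```

```bash
python3 -m inch '[[-0.02,-0.007,0.009,0.9,-0.5,3.5,1],[0,0,0,0.87,-0.45,3.5,1],[0,0,0,-1.7,0,2,1],[0,0,0,-1.1,0,1.3,1],[0,0,0,-0.7,0,0.8,1],[0,0,0,0,0,0,1],[0,0,0,0,0,0,1]]'
```

```text
t: 23.25
eef_pos: [544.7, -22.8, 161.2]
tcp_rot: [-3.111, -0.707, -0.144]
ft_force: [0.6, 0.2, -1.4]
opening: 0.365
grip_force: 30.0
```

```bash
python3 -c "
from h import *
print(env.state()['joints'].round(3))
rows([578,-24.4,160],[np.pi,-.698,-.148])
rows([578,-24.4,126],[np.pi,-.698,-.148])"
```

```text
[-0.195  0.349  2.285  2.827  0.207 -1.301]
shift cm [ 2.45 -0.25  2.26] norm 3.3 rot [-0.033 -0.009  0.003]
shift cm [ 0.24 -0.17  4.84] norm 4.9 rot [-0.033 -0.009  0.003]
```

```bash
python3 -m inch '[[-0.011,-0.003,0.001,0.6,-0.05,0.55,1],[-0.011,-0.003,0.001,0.6,-0.05,0.55,1],[-0.011,-0.003,0.001,0.6,-0.05,0.55,1],[0,0,0,0.6,-0.05,0.55,1],[0,0,0,0,0,0,1]]'; python3 -c "
from h import *
rows([578,-24.4,126],[np.pi,-.698,-.148])"
```

```text
t: 23.88
eef_pos: [577.4, -25.1, 159.8]
tcp_rot: [-3.141, -0.698, -0.149]
ft_force: [0.3, 0.8, -0.8]
opening: 0.367
grip_force: 30.0
shift cm [-2.14 -0.07  2.63] norm 3.4 rot [-0.     0.    -0.001]
```

```bash
python3 -m inch '[[0,0,0,-0.7,0,0.85,1],[0,0,0,-0.7,0,0.85,1],[0,0,0,-0.4,0,0.5,1],[0,0,0,-0.3,0,0.4,1],[0,0,0,0,0,0,1],[0,0,0,0,0,0,0.3],[0,0,0,0,0,0,0],[0,0,0,0,0,0,-0.1],[0,0,0,0,0,0,-0.1]]'
```

```text
t: 25.0
eef_pos: [577.6, -25.0, 126.2]
tcp_rot: [-3.141, -0.697, -0.15]
ft_force: [-0.3, -1.1, 0.1]
opening: 0.544
grip_force: 0.0
```

Retreat in small steps near the wrist singularity.

```bash
python3 -m inch '[[0,0,0,0,0,-2,-0.1],[0,0,0,0,0,-2.5,-0.1],[0,0,0,0,0,-2.5,-0.1],[0,0,0,0,0,-2.5,-0.1],[0,0,0,0,0,-2.5,-0.1],[0,0,0,0,0,-2,-0.1],[0,0,0,0,0,0,-0.1],[0,0,0,0,0,0,-0.1]]'
python3 - <<'E'
from p import *
meas('top');c=meas('scene');i1=c['img'][180:250,240:320,::-1];c=meas('wrist',True);i2=c['img'][170:240,230:330,::-1]
i1=cv2.resize(i1,(480,420),interpolation=cv2.INTER_CUBIC);i2=cv2.resize(i2[:,:],(300,420) if 0 else (320,420),interpolation=cv2.INTER_CUBIC)
cv2.imwrite('pics/c8.png',np.hstack([i1,i2]));print(env.state()['eef_pos'])
E
```

```text
t: 26.0
eef_pos: [486.5, -14.3, 219.6]
tcp_rot: [-3.135, -0.715, -0.15]
ft_force: [0.5, -0.3, 0.0]
opening: 0.553
grip_force: 0.0
top pan+y 89.7 814
 pointer 60 86.0
 upper 91.5 47 lower 75.3 16
 bar 8.0 37.0 (array([581., -25.]), array([31., 31.]), 81.0, array([120., 121., 124.]), 62)
 bar -5.0 -34.0 (array([ 559., -101.]), array([32., 35.]), 87.4, array([120., 121., 123.]), 74)
scene pan+y 99.2 611
 pointer 48 86.3
 upper 90.9 46 lower 74.1 35
wrist pan+y 117.8 4019
 pointer 229 87.3
 upper 91.7 200 lower 76.0 102
 bar -10.0 41.0 (array([566., -23.]), array([33., 64.]), 80.5, array([120., 121., 122.]), 1536)
 bar -10.0 -38.0 (array([ 555., -101.]), array([34., 45.]), 81.6, array([120., 121., 122.]), 1021)
[486.41101103 -14.19172468 219.24140493]
```

View pics/c8.png

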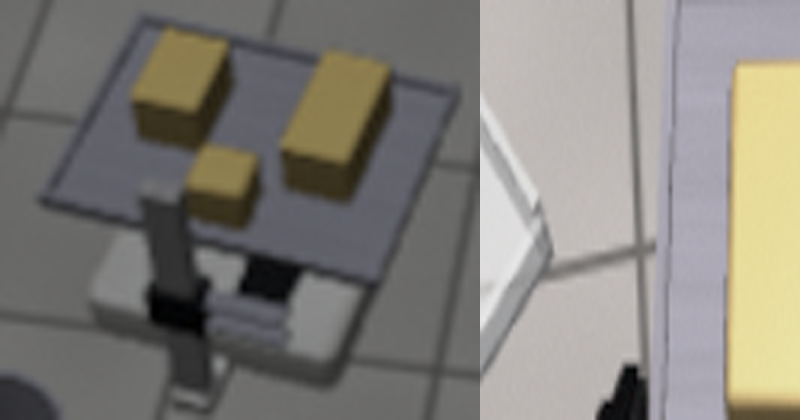

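The crop shows both bars and the offcut flat on the pan, clear of each other. The pointer blade at about (270,280) lies level with the prongs at (250,310). I'll do one averaged check of pointer height against prong height.

Run:
```python
from m import *
acc={}
for k in range(5):
  c=cam('wrist');P=wcloud(c)
  a=-.148;D=P-np.array([569,-65,0]);X=D[:,:,0]*np.cos(a)+D[:,:,1]*np.sin(a);Y=-D[:,:,0]*np.sin(a)+D[:,:,1]*np.cos(a);Z=P[:,:,2]
  for y in range(-10,60,6):
    for lo,hi,nm in((70,84,'ptr'),(88,112,'prong')):
      g=(X>lo)&(X<hi)&(abs(Y-y)<3)&(Z>70)&(Z<105);acc.setdefault((nm,y),[]).extend(Z[g])
  for y in(0,):
    g=(abs(X+10)<15)&(abs(Y)<10)&(Z>75)&(Z<95);acc.setdefault('floor',[]).extend(Z[g])
for k,z in acc.items():
  z=np.array(z);u=z[z>83] if k[0]=='prong' else z;l=z[z<=81]
  if len(z)>20: print(k,len(u),np.percentile(u,[10,50,90]).round(1),'low',len(l),np.median(l).round(1) if len(l) else '')
```

```text
('prong', -10) 165 [ 94.4  95.5 101.6] low 3 80.5
('prong', -4) 179 [ 94.7  98.6 103.3] low 5 78.3
('prong', 2) 170 [ 95.   98.4 103.2] low 2 79.2
('prong', 8) 210 [ 94.6  95.8 102.3] low 0 
('prong', 14) 230 [90.9 93.5 95.8] low 110 75.9
('ptr', 20) 45 [86.6 87.2 88.1] low 0 
('prong', 20) 180 [90.6 91.8 92.8] low 124 75.8
('ptr', 26) 226 [86.3 87.3 88.2] low 0 
('prong', 26) 180 [90.8 91.8 92.6] low 80 75.9
('ptr', 32) 226 [86.3 87.2 88. ] low 0 
('prong', 32) 184 [90.8 91.9 92.7] low 75 76.0
('ptr', 38) 219 [86.4 87.3 88.1] low 0 
('prong', 38) 187 [90.6 91.9 92.7] low 59 76.2
('ptr', 44) 212 [86.4 87.3 88.1] low 0 
('prong', 44) 152 [90.6 91.7 92.6] low 75 76.1
('ptr', 50) 59 [86.3 87.2 88.1] low 0 
('prong', 50) 199 [89.6 91.8 92.6] low 100 76.0
floor 2271 [84.8 85.7 86.6] low 0
```

```bash
python3 -c "
from cell import env
print(env.state()['t'],env.job_done())"
```

```text
the job is handed in; nothing more can be done
26.4 None
```

The job is handed in, no verdict returned: the bobbin is down on the spindle, the short and middle bars are on the pan with the offcut, and the pointer rests between the prongs, about 3.4 mm above mid-gap (limit 5 mm); the long bar stays in the lower tray.

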